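# Spring open the wide ink-pad case

### The arm

A 6-joint arm with a two-finger parallel gripper is mounted at the origin on a cart in front of the work surface, level with it; the furniture and walls round the work are solid. World frame = base frame: x ahead of the robot, y to its left, z up, the work surface at z = 0. Lengths are in mm, angles in rad, forces in N, time in s.
With the tool pointing down it reaches from about 300 to 775 mm from the base axis. Payload 14.6 kg.
Tool frame: the origin (TCP) lies on the centre line of the jaws, within the pads' length; the fingertips stand 19 mm ahead of it and the grasp point (between the pads) is the TCP (bot.tip_reach is the distance from the TCP to the fingertips, in mm); z points along the fingers, y is the line along which they close (so a half turn about z gives the same grasp; the last joint's range is limited). The gripper opens to 85 mm and grips with 20 to 120 N. Pads are 22 mm wide; open, the fingers measure 114 mm over their backs; the gripper's body (76 mm by 85 mm) begins 54 mm behind the grasp point. The pads swing forward as they close: fully open they stand 13 mm farther back than shut.
Start: joints at [-1.338, 0.3, 1.521, -0, 1.321, -0.067], TCP at [162.424, -525.46, 250.281] pointing down, gripper open.
Joint ranges: [-3.03, 3.03], [-0.79, 2.21], [0.23, 2.52], [-1.04, 4.18], [0, 3.07], [-2.55, 2.55]. Speed limits (rad/s): [2.22, 2.22, 2.57, 3.14, 3.14, 3.14].

### API

Orientations are given as a unit quaternion [w, x, y, z].
In Python, from rig import bot gives the robot as it stands. Calls block until the motion is done:
- bot.move_to(position, orientation): joint-space move of the TCP to a pose.
- bot.servo_line(position, attitude=None, speed=150, until_force=None): straight line of the TCP; attitude=None keeps the orientation; speed is the mean speed in mm/s. With until_force (N) it stops when the force on the tool has changed by that much, and returns True; else False.
- bot.move_joints(angles): joint-space move.
- bot.move_gripper(opening, grip_force=None): finger opening in mm; grip_force is the grip in N (None keeps the last); returns when the fingers have stopped.
- bot.dwell(seconds).
- bot.ik(position, orientation): joint angles nearest the present ones, or None.
- bot.read_state(): the state.
- bot.read_camera(name): name is "scene" or "top"; returns a dict with "image" (420x560x3 uint8, blue, green, red), "depth" (420x560 float32, mm along the optical axis (not along the pixel's ray), 0 where there is no reading), "fovy" (degrees; the focal length in pixels is half the picture's height over the tangent of half this angle, whatever the lens; pixels are square), "cx", "cy" (the principal point, pixels), "k1" (the pictures are not rectified: a ray, as slopes to the right and down, at radius r is drawn at 1 + k1 r^2 times it, then the intrinsics apply), "eye" and "attitude" of the camera in the world. Camera axes: x right, y down, z forward; pixel columns grow to the right and rows downward; lengths in mm; the calibration is good to about 2 mm. A picture is of the moment at which its call begins.
A pose or a line that the arm cannot do raises bot.MotionError and nothing moves.
- bot.finish_job(): hands the job in; it is judged then, once.
The state is a dict: "clock": time; "joint_positions": joint angles; "qvel": joint speeds; "effort": joint torques, N m; "ee_pos": TCP position; "tool_rot": TCP orientation; "ft_force": force on the tool from outside, world axes, zero at the start; "moment": the same for the moment, N m; "grip_width": finger opening in mm; "grip_force": force on a finger pad.
Only numpy, scipy, OpenCV 4.12 (cv2) and the standard library are available. Lean on these libraries where they do the work, as an engineer would, in place of code of your own. Each camera call takes 0.05 s, during which the arm holds its last target. There are 200 camera calls.

### The job

Get the wide ink-pad case ready for printing: with the fingertips, press down its release tab so that the lid springs up, let the tab go, then push the lid over from its inner side until it is fully open against its stop and stays there. Grip and lift nothing; leave the small case shut and its tab unpressed, and the things standing round about where they are.

Things in the scene. Friction and masses are not known exactly. Their poses are not given: they have to be found in the camera images.
- wide_case: the WIDE case, the one to open: a flat dark steel ink-pad case with a hinged lid, 170 mm along its y, 110 mm along its x, 47 mm high when shut, fixed to the table. Origin: centre of its underside. Its -x side is the front (latch and release tab, towards the robot), its +x side carries the hinge; z up. The two cases differ only in width; they stand side by side in either order, each turned up to 0.3 rad.
- wide_case_press (a point): where to press on the release tab of the wide case: on the ribbed top of the steel tab, 9 mm behind its free end. The tab is a plate 30 mm wide (y) standing out 52 mm from the middle of the case's front wall, its top 24 mm above the table; this point is 43 mm in front of the front wall. The point turns with the tab. Above the tab's root, 29 mm behind this point and nearer the lid, a steel hook stands up to 47 mm above the table.
- wide_case_tab (a joint): release tab of the wide case, rad: 0 at rest, 0.35 pressed down to its stop (this point then 12 mm lower). The hook lets the lid go at about 0.2 (7 mm down, about 3 N); the stop takes about 4 N; the tab springs back when let go.
- wide_case_lid (a joint): lid of the wide case, rad: 0 shut and latched, 1.85 at its stop, leaning back a little past upright (fully open). Once unlatched a spring lifts it in about a second to 0.85 and no farther; beyond that it must be pushed. From about 1.1 on the stiff hinge leaves it wherever it is left; the push needs well under 2 N until the stop.
- small_case: the SMALL square-looking case, to be left shut: a flat dark steel ink-pad case with a hinged lid, 100 mm along its y, 110 mm along its x, 47 mm high when shut, fixed to the table. Origin: centre of its underside. Its -x side is the front (latch and release tab, towards the robot), its +x side carries the hinge; z up. The two cases differ only in width; they stand side by side in either order, each turned up to 0.3 rad.
- small_case_press (a point): where to press on the release tab of the small case: on the ribbed top of the steel tab, 9 mm behind its free end. The tab is a plate 30 mm wide (y) standing out 52 mm from the middle of the case's front wall, its top 24 mm above the table; this point is 43 mm in front of the front wall. The point turns with the tab. Above the tab's root, 29 mm behind this point and nearer the lid, a steel hook stands up to 47 mm above the table.
- small_case_tab (a joint): release tab of the small case, rad: 0 at rest, 0.35 pressed down to its stop (this point then 12 mm lower). The hook lets the lid go at about 0.2 (7 mm down, about 3 N); the stop takes about 4 N; the tab springs back when let go.
- small_case_lid (a joint): lid of the small case, rad: 0 shut and latched, 1.85 at its stop, leaning back a little past upright (fully open). Once unlatched a spring lifts it in about a second to 0.85 and no farther; beyond that it must be pushed. From about 1.1 on the stiff hinge leaves it wherever it is left; the push needs well under 2 N until the stop.
- wide_case_edge (a point): middle of the front edge of the wide case's lid, on its underside; 110 mm from the hinge line. A steel catch tooth 26 mm wide (y) stands 9 mm farther out from the edge here. Axes: x along the lid from the front edge to the hinge, y along the edge; they turn with the lid.
- wide_case_hinge (a point): middle of the hinge line of the wide case, 40 mm above the table; the line runs along the case's y, and the lid turns about it from the front up and over to the back.
- wide_case_cover: the raised outer panel of the wide case's lid (98 x 160 x 3 mm), the face that looks up when the lid is shut; origin at the hinge. Once the lid is up, it is not to be gripped or pulled by this outer face.
- knob_block: loose dark wooden printing block with a round knob, 60 x 62 x 83 mm, left of the cases; a bystander, to be left standing where it is. Origin: centre of its underside.
- thread_spool: loose spool of red thread, 38 mm across, 50 mm high, right of the cases; a bystander, to be left standing where it is. Origin: centre of its underside.
- old_tin: loose plain rusty open tin, 54 mm across, 55 mm high, behind the cases; a bystander, to be left standing where it is. Origin: centre of its underside.
Things that resemble listed ones, but are neither listed nor needed, are in the scene too. Leave any yellow look-alike of the wide_case alone.

How it is judged:
By the outcome, as a careful person would: the job done as asked, in the order asked, and still so for the second after the job is handed in, with the robot touching nothing.
It also fails if it takes over 40 s, if anything falls off the work surface, if the arm or the gripper's body presses on something with over 40 N, if the wrist force passes 120 N, or if a joint passes its speed limit or range.

## Working session

There is one attempt and no reset: what is moved stays moved. The work goes in short steps, each a Python script; the robot and the scene stay as the last script left them, time stands still between calls to the robot, and variables do not carry over. Pictures are saved under pics/ and viewed, at most 10 in all, crops included, and the job is handed in when it is done.

```bash
mkdir -p pics; ls; cat > h.py <<'E'
import numpy as np, cv2
from scipy.spatial.transform import Rotation as R
from rig import bot
def cloud(c):
    h,w=c["depth"].shape; f=h/2/np.tan(np.radians(c["fovy"])/2)
    K=np.array([[f,0,c["cx"]],[0,f,c["cy"]],[0,0,1.]])
    u,v=np.meshgrid(np.arange(w),np.arange(h))
    p=cv2.undistortPoints(np.stack([u,v],-1).reshape(-1,1,2).astype(float),K,np.array([c["k1"],0,0,0.])).reshape(h,w,2)
    d=c["depth"].astype(float)
    P=np.dstack([p*d[...,None],d])
    q=c["attitude"]; 
    W=P@R.from_quat([q[1],q[2],q[3],q[0]]).as_matrix().T+np.array(c["eye"])
    W[d==0]=np.nan
    return W
E
python3 - <<'E'
from h import *
for n in("scene","top"):
    c=bot.read_camera(n); cv2.imwrite(f"pics/{n}0.png",c["image"]); np.save(f"{n}W.npy",cloud(c)); print(n,c["eye"],c["attitude"],c["fovy"],c["k1"])
print(bot.read_state())
E
```

```text
pics
scene [ 289.75099941 -640.90077304  624.98911109] [-0.42998165  0.87207786 -0.21094133  0.10049748] 57.70215032479384 -0.04071312856647526
top [ 392.41292357  126.08584877 1608.95553753] [-0.02246769  0.70829727 -0.70143634  0.07613961] 45.31468669113734 -0.0785286256923866
{'clock': 0.1, 'joint_positions': array([-1.33762284e+00,  3.00428646e-01,  1.52153808e+00,  1.55137020e-06,
        1.32070062e+00, -6.66194970e-02]), 'qvel': array([-0.00077334, -0.00115063, -0.00331358,  0.0009342 ,  0.00131826,
        0.00048809]), 'effort': array([ 3.75778094e-03, -5.44379139e+01, -3.62369335e+01,  1.82198568e-05,
        3.03974870e-03,  1.64802418e-05]), 'ee_pos': array([ 162.36911537, -525.2810658 ,  249.76278327]), 'tool_rot': array([-5.35544530e-04,  9.88786427e-01,  1.49335573e-01, -4.39478605e-05]), 'ft_force': array([ 1.31539591, -0.13998617,  0.24095613]), 'moment': array([ 0.02303002,  0.03964035, -0.02094683]), 'grip_force': 0.0, 'grip_width': 85.38404872583322}
```

View pics/top0.png

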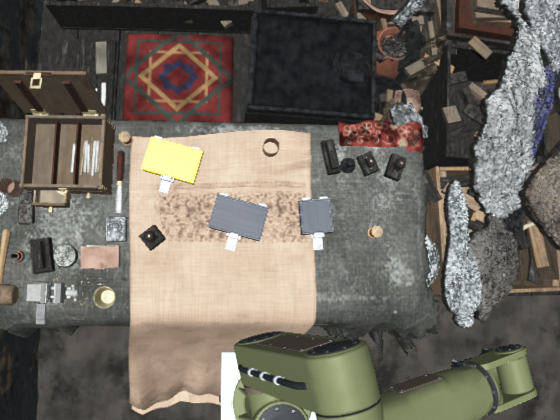

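View pics/scene0.png

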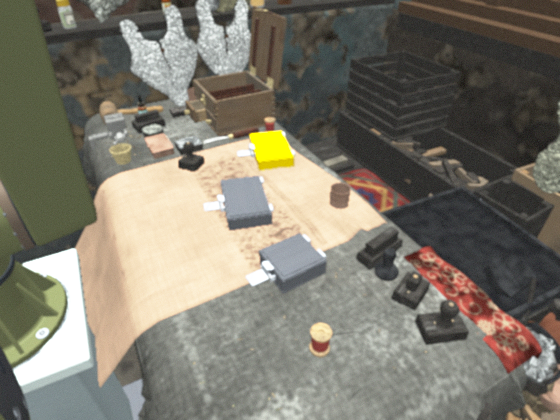

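Candidates in the top view are the dark case at (238,217), about 57 px wide, the dark case at (316,216), about 31 px wide, and the yellow look-alike at (172,160). The wide dark one at (238,217) fits, with its tab at (232,242). The knob block is at (151,237), the tin at (270,147) and the spool at (375,232). Next I'll measure it and confirm it in a crop.

```bash
python3 - <<'E'
from h import *
W=np.load("topW.npy"); im=cv2.imread("pics/top0.png")
def box(n,r0,r1,c0,c1,z0,z1):
    p=W[r0:r1,c0:c1].reshape(-1,3); p=p[(p[:,2]>z0)&(p[:,2]<z1)]
    rc=cv2.minAreaRect(p[:,:2].astype(np.float32)); print(n,len(p),np.round(p.mean(0),1),rc)
    return p,rc
for n,c0,c1 in(("wide",200,275),("small",293,340)):
    box(n+" top",185,262,c0,c1,35,60)
    box(n+" tab",230,262,c0,c1,14,32)
S=np.load("sceneW.npy")
T=W
W=S
box("S wide top",170,235,195,285,38,60); box("S wide tab",190,222,195,224,14,32)
W=T
for n,(r,c) in dict(tin=(147,270),knob=(237,151),spool=(232,375),tab=(243,232),tabS=(243,318),table=(280,230)).items(): print(n,np.round(W[r,c],1))
cv2.imwrite("pics/crop1.png",cv2.resize(im[180:265,190:345],None,fx=5,fy=5,interpolation=2))
E
```

```text
wide top 1907 [569.  113.   45.1] ((566.5979614257812, 114.51649475097656), (169.04693603515625, 130.06553649902344), 75.32512664794922)
wide tab 145 [491.1 130.   23.6] ((486.87078857421875, 93.75989532470703), (189.2838592529297, 79.6125717163086), 87.61761474609375)
small top 1145 [ 575.5 -130.9   44.8] ((572.8837280273438, -131.9385986328125), (129.18154907226562, 102.16682434082031), 5.061122894287109)
small tab 144 [ 496.4 -134.5   23.5] ((500.56439208984375, -132.5034637451172), (99.32334899902344, 58.01487731933594), 86.64088439941406)
S wide top 1759 [566.1  97.6  45.2] ((566.5693359375, 109.9090576171875), (176.19021606445312, 128.8091583251953), 75.94031524658203)
S wide tab 151 [490.8 126.1  23.5] ((497.0203552246094, 146.8749542236328), (79.66939544677734, 49.023338317871094), 71.22391510009766)
tin [806.   11.5   4.4]
knob [500.4 373.6  85. ]
spool [ 525.9 -320.9   49.8]
tab [489.  131.   21.5]
tabS [ 491.1 -141.4   26.4]
table [373.4 135.6  10.7]
```

View pics/crop1.png

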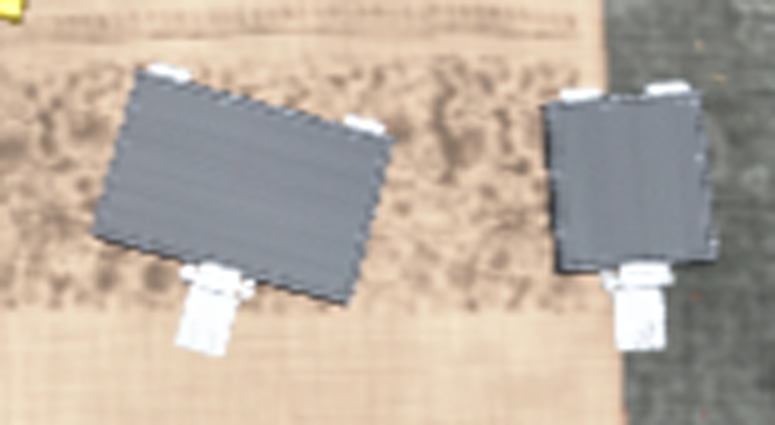

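The crop confirms it: the left dark case is wide (lid about 170 × 110), with its tab at crop (207,320). The small case is on the right. Next is a refined pose from the dark lid and the tab, plus a reachability check.

```bash
cat >> h.py <<'E'
def frame(yaw): return np.array([np.cos(yaw),np.sin(yaw)]),np.array([-np.sin(yaw),np.cos(yaw)])
def quat(yaw,phi):   # tool z = (sin phi along case x, -cos phi), tool y = -case y
    ex,ey=frame(yaw); z=np.r_[np.sin(phi)*ex,-np.cos(phi)]; x=np.r_[np.cos(phi)*ex,np.sin(phi)]
    q=R.from_matrix(np.column_stack([x,np.cross(z,x),z])).as_quat(); return q[[3,0,1,2]],x,z
E
python3 - <<'E'
from h import *
for cam,(r0,r1,c0,c1) in dict(top=(185,262,200,275),scene=(170,235,195,285)).items():
    W=np.load(cam+"W.npy")[r0:r1,c0:c1]; im=cv2.imread(f"pics/{cam}0.png")[r0:r1,c0:c1]
    g=im.max(2); p=W[(W[...,2]>38)&(W[...,2]<60)&(g<150)]
    rc=cv2.minAreaRect(p[:,:2].astype(np.float32)); print(cam,"lid",rc,np.median(p[:,2]))
    t=W[(W[...,2]>18)&(W[...,2]<30)&(im.min(2)>190)]
    yaw=np.radians(rc[2]-90); ex,ey=frame(yaw); d=t[:,:2]-np.array(rc[0])
    a,b=d@ex,d@ey; k=abs(b)<40; print(yaw,k.sum(),"tab x",np.percentile(a[k],[1,50,99]),"y",np.percentile(b[k],[2,50,98]),"z",np.median(t[k,2]), "press", np.array(rc[0])-98*ex)
c=np.array([568,113]); yaw=-.25; ex,ey=frame(yaw)
for phi in(.35,1.1,1.2,1.3,1.4):
    q,x,z=quat(yaw,phi)
    for a,h in((-100,24),(-100,90),(0,100),(77,117)):
        j=bot.ik(list(np.r_[c+a*ex,h]-z*19),list(q)); print(phi,a,h,None if j is None else np.round(j,2))
print(bot.tip_reach)
E
```

```text
top lid ((570.1585693359375, 112.4207992553711), (166.9677734375, 109.66710662841797), 75.1917495727539) 44.293969276518055
-0.25845272641530137 116 tab x [-105.55834271  -84.58761275  -59.41365557] y [-18.02626149   0.26645576  19.5440546 ] z 23.834075823757757 press [475.41348301 137.46812681]
scene lid ((548.3673095703125, 29.132362365722656), (10.546013832092285, 102.51082611083984), 76.23973846435547) 41.71354204140573Traceback (most recent call last):
  File "<stdin>", line 8, in <module>
    return _quantile_unchecked(
        a, q, axis, out, overwrite_input, method, keepdims, weights)
    return _ureduce(a,
                    func=_quantile_ureduce_func,
    ...<5 lines>...
                    overwrite_input=overwrite_input,
                    method=method)
    r = func(a, **kwargs)
    result = _quantile(arr,
                       quantiles=q,
    ...<2 lines>...
                       out=out,
                       weights=wgt)
    slices_having_nans = np.isnan(arr[-1, ...])
                                  ~~~^^^^^^^^^
IndexError: index -1 is out of bounds for axis 0 with size 0
```

```bash
cat >> h.py <<'E'
C=np.array([569.8,112.6]); YAW=-.258; EX,EY=frame(YAW)
def tcp(a,h,phi,edge):  # TCP so that fingertip edge (tool-x offset `edge` mm) is at case x=a, z=h
    q,x,z=quat(YAW,phi); return list(np.r_[C+a*EX,h]-z*bot.tip_reach-x*edge),list(q)
E
python3 - <<'E'
from h import *
print(bot.tip_reach)
for phi in(.3,.9,1.1,1.3):
    for a,h in((-100,24),(-100,90),(0,100),(77,117)):
        j=bot.ik(*tcp(a,h,phi,0)); print(phi,a,h,None if j is None else np.round(j,2))
E
```

```text
19.0
0.3 -100 24 [ 0.29  0.38  2.02 -0.32  0.51  2.38]
0.3 -100 90 [ 0.29  0.25  1.99 -0.25  0.66  2.29]
0.3 0 100 [ 0.19  0.39  1.75 -0.19  0.73  2.14]
0.3 77 117 [ 0.13  0.5   1.54 -0.15  0.82  2.05]
0.9 -100 24 None
0.9 -100 90 None
0.9 0 100 None
0.9 77 117 None
1.1 -100 24 [ 0.52  0.58  2.26  4.07  0.91 -1.83]
1.1 -100 90 None
1.1 0 100 [ 0.35  0.44  2.11  4.1   0.67 -2.11]
1.1 77 117 [ 0.25  0.49  1.95  4.11  0.56 -2.21]
1.3 -100 24 [ 0.56  0.73  2.25  4.    1.19 -1.7 ]
1.3 -100 90 [ 0.56  0.51  2.3   4.07  1.09 -1.84]
1.3 0 100 [ 0.37  0.54  2.14  3.92  0.95 -1.9 ]
1.3 77 117 [ 0.27  0.57  1.99  3.87  0.82 -1.96]
```

```bash
python3 - <<'E'
from h import *
def flip(q): # half turn about tool z
    w,x,y,z=q; return [-z,y,-x,w]
bot.move_gripper(0)
p,q=tcp(-99,150,.3,-11); q=flip(q)
print(np.round(bot.ik(p,q),2))
bot.move_to(p,q)
bot.servo_line(tcp(-99,45,.3,-11)[0],speed=100)
bot.dwell(.2); s=bot.read_state(); print(s["clock"],s["ee_pos"],tcp(-99,45,.3,-11)[0],s["ft_force"],s["grip_width"])
for n in("top","scene"): cv2.imwrite(f"pics/{n}1.png",bot.read_camera(n)["image"])
a=cv2.imread("pics/top1.png")[170:270,180:330];b=cv2.imread("pics/scene1.png")[130:260,150:345]
cv2.imwrite("pics/c1.png",np.hstack([cv2.resize(a,(400,267)),cv2.resize(b,(400,267))]))
E
```

```text
[ 0.27  0.16  1.91 -0.21  0.81 -0.92]
4.875 [478.97329275 136.66446093  66.81531247] [np.float64(478.8085244869199), np.float64(136.61093453758565), np.float64(66.40211556666125)] [ 0.10066022 -0.24924843 -0.02566836] -0.11802467949857029
```

View pics/c1.png

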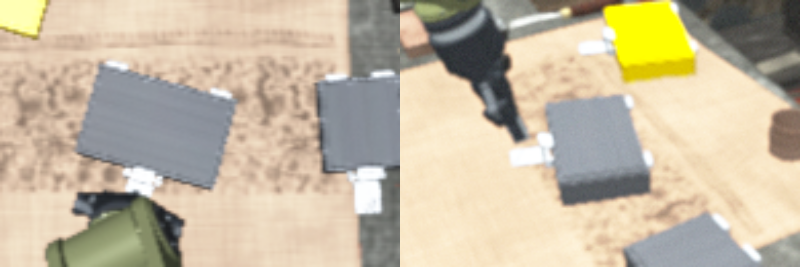

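The picture shows the closed fingertips at right panel (520,138), above the free half of the wide case's tab (512–550,155) and in front of the hook. Next I press.

```bash
python3 - <<'E'
from h import *
hit=bot.servo_line(tcp(-99,7,.3,-11)[0],speed=20,until_force=6)
s=bot.read_state(); print(hit,s["clock"],s["ee_pos"],"edge h",45+s["ee_pos"][2]-66.4,s["ft_force"])
bot.dwell(.7); s=bot.read_state(); print("edge h",45+s["ee_pos"][2]-66.4,s["ft_force"])
bot.servo_line(tcp(-103,60,.3,-11)[0],speed=60)
bot.servo_line(tcp(-130,150,.3,-11)[0],speed=120)
for n in("top","scene"):
    c=bot.read_camera(n); cv2.imwrite(f"pics/{n}2.png",c["image"]); np.save(n+"W2.npy",cloud(c))
print(bot.read_state()["clock"])
W=np.load("topW2.npy")[170:275,190:285].reshape(-1,3); W=W[(W[:,2]>30)]
d=W[:,:2]-C; a,b=d@EX,d@EY; k=(abs(b)<80)&(a>-30)&(a<52); m=k&(W[:,2]<140)
f=np.polyfit(a[m],W[m,2],1); print("lid angle",-np.arctan(f[0]),f,m.sum())
a=cv2.imread("pics/top2.png")[170:270,180:330];b=cv2.imread("pics/scene2.png")[130:260,150:345]
cv2.imwrite("pics/c2.png",np.hstack([cv2.resize(a,(400,267)),cv2.resize(b,(400,267))]))
E
```

```text
True 6.4833 [479.36205775 136.65180916  32.74251914] edge h 11.342519138640782 [-0.93927994 -0.39559646  5.68377292]
edge h 11.458394476341823 [-1.57723193 -0.2148993   5.88655647]
9.1833
lid angle 0.7908090275943943 [ -1.01088071 107.17706649] 1082
```

View pics/c2.png

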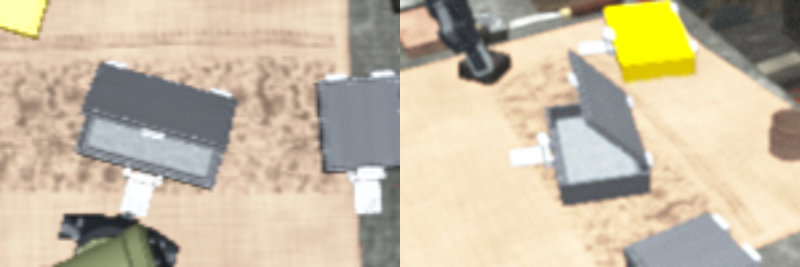

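The lid is up at about 0.85 (right panel edge at (572,55)), the tab has sprung back and the small case is shut. Now I check feasibility of the push path with the tool near horizontal.

```bash
cat >> h.py <<'E'
PHI=1.3
def arc(th,r=75): return tcp(55-r*np.cos(th),40+r*np.sin(th),PHI,11)
E
python3 - <<'E'
from h import *
s=bot.read_state(); print(np.round(s["joint_positions"],2))
def sh(n,pq): j=bot.ik(*pq); print(n,None if j is None else np.round(j,2))
for a,h in((-120,260),(-150,300)):
    p,q=tcp(a,h,.3,-11); sh(("hi",a,h),(p,list(s["tool_rot"])))
for a,h in((-100,250),(-60,250),(-60,200),(-60,150),(-60,95),(-30,95),(0,95)): sh((a,h),tcp(a,h,PHI,11))
for t in(.85,1.2,1.5,1.95): sh(t,arc(t))
E
```

```text
[ 0.31  0.11  1.98 -0.22  0.81 -0.87]
('hi', -120, 260) [ 0.3  -0.    1.82 -0.18  1.08 -0.95]
('hi', -150, 300) [ 0.34 -0.09  1.81 -0.18  1.18 -0.93]
(-100, 250) None
(-60, 250) None
(-60, 200) [ 0.48  0.23  2.26  4.16  0.87 -2.14]
(-60, 150) [ 0.48  0.37  2.26  4.07  0.95 -1.98]
(-60, 95) [ 0.48  0.55  2.24  3.99  1.05 -1.84]
(-30, 95) [ 0.43  0.56  2.19  3.94  1.01 -1.86]
(0, 95) [ 0.38  0.58  2.14  3.9   0.98 -1.87]
0.85 [ 0.37  0.58  2.13  3.9   0.97 -1.87]
1.2 [ 0.34  0.56  2.09  3.89  0.91 -1.91]
1.5 [ 0.31  0.57  2.05  3.88  0.88 -1.92]
1.95 [ 0.27  0.62  1.98  3.84  0.84 -1.93]
```

```bash
python3 - <<'E'
from h import *
s=bot.read_state()
p,_=tcp(-120,260,.3,-11); bot.move_to(p,list(s["tool_rot"]))
bot.move_joints([.48,0,1.85,-.18,.08,-.95]); print(bot.read_state()["ee_pos"])
bot.move_joints([.48,0,1.85,4.05,.08,-1.95])
bot.move_to(*tcp(-60,150,PHI,11))
bot.servo_line(tcp(-60,95,PHI,11)[0],speed=80)
bot.dwell(.2); s=bot.read_state(); print(s["clock"],s["ee_pos"],tcp(-60,95,PHI,11)[0],s["ft_force"],np.round(s["joint_positions"],2))
for n in("top","scene"): cv2.imwrite(f"pics/{n}3.png",bot.read_camera(n)["image"])
a=cv2.imread("pics/top3.png")[170:270,180:330];b=cv2.imread("pics/scene3.png")[100:260,105:345]
cv2.imwrite("pics/c3.png",np.hstack([cv2.resize(a,(400,267)),cv2.resize(b,(400,267))]))
E
```

```text
[543.73157075 320.34693062 402.09733767]
16.5 [491.37852848 133.42101763  90.00109795] [np.float64(491.23910618136733), np.float64(133.33073843518724), np.float64(89.48333770427803)] [-0.75237556  0.30828638 -0.06559257] [ 0.48  0.54  2.24  3.99  1.05 -1.84]
```

View pics/c3.png

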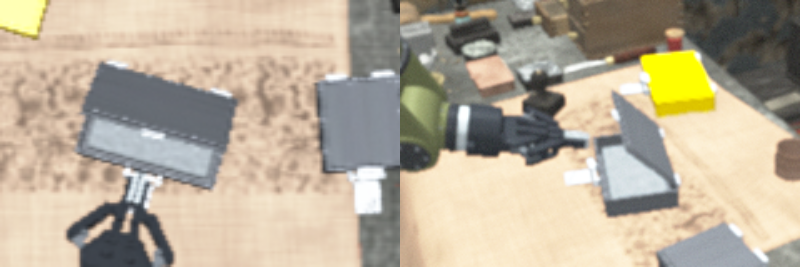

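The fingers lie level in front of the raised lid, with the tip at right panel (585,143) above the hook and facing the lid's inner side. Now I push along the arc.

```bash
python3 - <<'E'
from h import *
bot.servo_line(tcp(-5,93,PHI,11)[0],speed=60,until_force=6)
hit=False
for t in list(np.arange(.9,1.7,.2))+[1.8,2.0]:
    hit=bot.servo_line(arc(t)[0],speed=40 if t<1.75 else 20,until_force=5)
    s=bot.read_state(); q,x,z=quat(YAW,PHI); e=s["ee_pos"]+19*z+11*x
    aa=(e[:2]-C)@EX; print(round(t,2),hit,round(s["clock"],2),"th",np.round(np.arctan2(e[2]-40,55-aa),3),np.round(s["ft_force"],1))
    if hit: break
bot.dwell(.2); print(bot.read_state()["ft_force"])
E
```

```text
0.9 False 18.18 th 0.902 [-0.7 -0.  -0.4]
1.1 False 18.71 th 1.102 [-0.1 -0.3 -0.1]
1.3 False 19.23 th 1.302 [-0.3  1.3 -0.3]
1.5 False 19.76 th 1.501 [ 0.1 -0.1 -0.8]
1.8 False 21.02 th 1.799 [ 0.8 -0.4  0. ]
2.0 True 21.41 th 1.852 [-6.3  1.3  6.8]
[-5.83691756  1.0529834   5.5776578 ]
```

```bash
python3 - <<'E'
from h import *
p=bot.read_state()["ee_pos"]; q,x,z=quat(YAW,PHI)
bot.servo_line(list(p-120*np.r_[EX,0]+[0,0,10]),speed=80)
bot.dwell(.5)
for n in("top","scene"):
    c=bot.read_camera(n); cv2.imwrite(f"pics/{n}4.png",c["image"]); W=cloud(c)
    V=W[130:270,190:300].reshape(-1,3); d=V[:,:2]-C; a,b=d@EX,d@EY; k=(abs(b)<75)&(a>40)&(a<110)&(V[:,2]>60)&(V[:,2]<170)
    if k.sum()>20:
        for lo in(60,85,110,135): m=k&(V[:,2]>lo)&(V[:,2]<lo+25); print(n,lo,m.sum(),np.round(np.median(a[m]),1) if m.any() else None)
s=bot.read_state(); print(s["clock"],s["ft_force"])
a=cv2.imread("pics/top4.png")[140:270,140:335];b=cv2.imread("pics/scene4.png")[100:260,105:345]
cv2.imwrite("pics/c4.png",np.hstack([cv2.resize(a,(400,267)),cv2.resize(b,(400,267))]))
E
```

```text
top 60 170 64.5
top 85 177 71.6
top 110 197 78.7
top 135 149 85.2
scene 60 175 65.8
scene 85 183 73.0
scene 110 190 79.9
scene 135 142 86.1
23.8583 [ 0.15486061 -0.20229695  0.42901205]
```

View pics/c4.png

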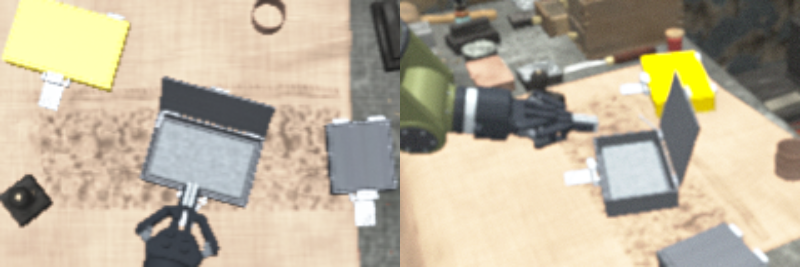

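The lid leans back past upright (right panel (680,75)–(670,185)). Its slope of 7.1 mm per 25 mm gives 1.85 rad, so it is fully open. The robot is clear, and the small case, block and tin are unmoved. I hand in.

```bash
python3 -c "
from rig import bot
print(bot.finish_job())"
```

```text
the job is handed in; nothing more can be done
None
```

The wide case is unlatched and its lid is fully open against the stop at about 1.85 rad; it stayed there after I backed off, nothing else was touched, and I handed the job in at about 24 s.

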